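# Turn the dish warmer up four clicks and start it

### The arm

A 6-joint arm with a two-finger parallel gripper is mounted at the origin on a cart in front of the work surface, level with it; the furniture and walls round the work are solid. World frame = base frame: x ahead of the robot, y to its left, z up, the work surface at z = 0. Lengths are in m, angles in rad, forces in N, time in s.
With the tool pointing down it reaches from about 0.3 to 0.775 m from the base axis. Payload 14.6 kg.
Tool frame: the origin (TCP) lies midway between the tips of the shut fingers; the grasp point (between the pads) lies 19 mm behind it; z points along the fingers, y is the direction in which the jaws open and shut (so a half turn about z gives the same grasp; the last joint's range is limited). The gripper opens to 94 mm and grips with 3 to 60 N. Pads are 16 mm wide; open, the fingers measure 119 mm over their backs; the gripper's body (75 mm by 177 mm) begins 78 mm behind the grasp point.
Start: joints at [1.078, 0.3, 1.521, -0, 1.321, -0.067], TCP at [0.227, 0.501, 0.205] pointing down, gripper open.
Joint ranges: [-3.03, 3.03], [-0.79, 2.21], [0.23, 2.52], [-1.04, 4.18], [0, 3.07], [-2.55, 2.55]. Speed limits (rad/s): [2.22, 2.22, 2.57, 3.14, 3.14, 3.14].

### API

Orientations are given as [roll, pitch, yaw] about the fixed x, y, z axes, in that order (R = Rz(yaw) Ry(pitch) Rx(roll)).
In Python, from station import readout, imaging, job gives the robot as it stands.
- The arm moves only by the tool arm_command, never from a script. Its argument "increments" is a list of rows, each an object with "gripper": the opening, from 0 (shut) to 1 (fully open); "slide": the shift along the world's x, y, z in m, a list of three; "yaw": the turn about the world's z in rad. A call has 1 to 8 rows; each row is the pose to reach, as a shift and turn from the pose commanded when the call began; what a row does not reach only later rows make up. A row lasts 1/8 s, in which the tool goes at most 62.5 mm and 10.7 degrees, less where a joint would pass 70% of its speed; a pose out of reach is approached as far as the arm can. A call with a gripper value outside its range is refused whole. The fingers move at their own pace and stop on an object; "grip_force" is the grip in N (left out, the last holds). Time passes only in rows, so rows that repeat a pose let the fingers close. It gives the time, the measured TCP pose, the force and the opening at its end, in the units of the state.
- readout.get_obs(): the state, without advancing time (a new reading comes with each control period).
- imaging.camera(name): name is "side" or "top" or "wrist"; returns a dict with "color" (384x512x3 uint8, red, green, blue), "mtx" (3x3 intrinsics, pixels), "D" ([k1, k2, p1, p2, k3] as OpenCV has them; the pictures are not rectified), "rvec" (rotation vector, rad) and "tvec" (3), from world to camera coordinates, as OpenCV has them. Camera axes: x right, y down, z forward; pixel columns grow to the right and rows downward; lengths in m; the calibration is good to about 2 mm. A picture is of the moment at which its call begins. There is no depth.
- job.hand_in(): hands the job in, once; it reports no verdict.
The state is a dict: "time_s": time; "qpos": joint angles; "joint_vel": joint speeds; "tau": joint torques, N m; "ee_pos": TCP position; "eef_rot": TCP orientation; "force": force on the tool from outside, world axes, zero at the start; "moment": the same for the moment, N m; "grip_width": finger opening in m.
Only numpy, scipy, OpenCV 4.12 (cv2) and the standard library are available. Lean on these libraries where they do the work, as an engineer would, in place of code of your own. Each camera call takes 0.05 s, during which the arm holds its last target. There are 200 camera calls.

### The job

The dish warmer with the two culture dishes has to run four steps warmer: with a fingertip in the finger cup of its dial, push the dial clockwise (seen from above) exactly four clicks on from where it stands, without overshooting, and leave it resting in that click. Then press the round start key fully down with a fingertip and let it come up again. Only push the controls with the fingers: pick nothing up, and leave the dishes, the film roll and the bottle cap where they are.

Things in the scene. Friction and masses are not known exactly. Their poses are not given: they have to be found in the camera images.
- warmer: Dish warmer: fixed low white case, 288 mm deep (x) by 224 mm wide (y). Origin: centre of its underside, on the bench; x points from the front to the back, y to its left, z up. In front, x -142 to -7 mm, the flat grey control deck, 50 mm high: dial on its left, start key on its right. Behind, the steel warming plate, 56 mm high, carries two dishes whose tops (71 mm) are the highest point.
- dial_axis (a point): Point on the dial's vertical turning axis, level with the dial's top face (50.5 mm above the bench). Fixed to the warmer, at x -74.5, y 42 mm in its frame. The dial is a bright metal disc of 106 mm diameter let flush into the deck, so that its rim cannot be grasped.
- dial_cup (a point): Centre of the floor of the dial's finger cup; turns with the dial. The cup is a round recess of 45 mm diameter and 11 mm depth (floor 39.5 mm above the bench), its centre 25 mm from the dial's axis. A fingertip let down into it pushes against its wall and carries the dial round.
- dial_index (a point): Short black index stroke on the dial's top face, at the rim beyond the cup, 50 mm from the axis; turns with the dial. Nine black strokes on the deck round the dial, 30 degrees apart and growing longer clockwise, mark the click positions.
- dial (a joint): Dial angle, rad, growing clockwise seen from above. Nine click positions 30 degrees (0.524) apart, 0 to 4.189, stops just outside; the start is one of the first four. At 0 the cup lies 120 degrees anticlockwise of the warmer's x axis. A spring ball drops into each click: leaving one takes about 3 to 5 N at the cup; past halfway the dial snaps on to the next, before that it falls back.
- start_key_top (a point): Centre of the top of the start key, a round steel push key of 24 mm diameter in a low dark ring, on the right part of the deck; its top stands 58 mm above the bench when up (ring 52.5 mm). Moves with the key.
- start_key (a joint): Travel of the start key in m: 0 up, 0.004 fully down. It springs back by itself; it begins to move at about 1.5 N and is fully down at about 4.5 N.
- dish_left: Lidded culture dish, 90 mm diameter, 15 mm high, loose on the left half of the warming plate; origin at the centre of its underside. To be left alone.
- dish_right: The same on the right half of the warming plate. To be left alone.
- film_roll: Roll of white sealing film lying flat on the bench to the left of the warmer, 61 mm diameter, 26 mm high; origin at the centre of its underside. To be left alone.
- bottle_cap: Black bottle cap on the bench to the right of the warmer, 59 mm diameter, 28 mm high; origin at the centre of its underside. To be left alone.

How it is judged:
By the outcome, as a careful person would: the job done as asked, in the order asked, and still so for the second after the job is handed in, with the robot touching nothing.
It also fails if it takes over 58 s, if anything falls off the work surface, if the arm or the gripper's body presses on something with over 40 N, if the wrist force passes 120 N, or if a joint passes its speed limit or range.

## Working session

There is one attempt and no reset: what is moved stays moved. The work goes in short steps, Python scripts to look and compute and a tool call to move; the robot and the scene stay as the last step left them, time stands still between calls to the robot, and variables do not carry over. Pictures are saved under pics/ and viewed, about 8 in all and at most 12, crops included, and the job is handed in when it is done.

Besides the shell and the picture viewer there is one more tool, called after "Emit:" in YAML: its name, and indented under it one key for each argument. arm_command: Moves the arm, as the interface text tells. Its arguments: {"type":"object","properties":{"increments":{"type":"array","items":{"type":"object","properties":{"gripper":{"type":"number"},"slide":{"type":"array","items":{"type":"number"}},"yaw":{"type":"number"}}}},"grip_force":{"type":"number"}},"required":["increments"]}

```bash
mkdir -p pics
cat > h.py <<'E'
import numpy as np, cv2
from station import readout, imaging, job
def shot(n,f):
    c=imaging.camera(n); cv2.imwrite(f'pics/{f}.png',c['color'][:,:,::-1]); 
    np.savez(f'pics/{f}.npz',**{k:np.asarray(v) for k,v in c.items()}); return c
def load(f): return dict(np.load(f'pics/{f}.npz'))
def ray(c,uv,z):
    p=cv2.undistortPoints(np.array(uv,float).reshape(-1,1,2),c['mtx'],c['D']).reshape(-1,2)
    R=cv2.Rodrigues(c['rvec'])[0]; t=np.ravel(c['tvec']); o=-R.T@t
    d=np.c_[p,np.ones(len(p))]@R
    return o+d*((z-o[2])/d[:,2])[:,None]
def proj(c,P): return cv2.projectPoints(np.array(P,float).reshape(-1,1,3),c['rvec'],c['tvec'],c['mtx'],c['D'])[0].reshape(-1,2)
E
python3 - <<'E'
from h import *
a=shot('top','t0');b=shot('side','s0')
o=readout.get_obs();print(o['time_s'],o['ee_pos'],o['eef_rot'],o['force'],o['grip_width'])
cv2.imwrite('pics/both.png',cv2.resize(a['color'],(800,600),interpolation=cv2.INTER_CUBIC)[:,:,::-1])
E
```

```text
0.1 [0.22706744 0.50067563 0.2049411 ] [-3.14053472e+00 -7.33196545e-05  2.71579325e+00] [-0.65948008  0.62004582 -0.40934022] 0.09403903053319437
```

View pics/both.png

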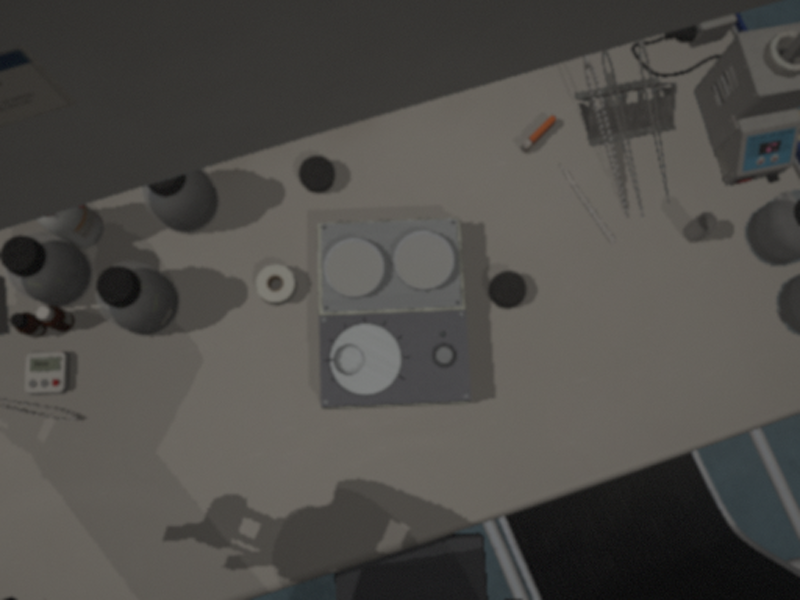

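View pics/s0.png

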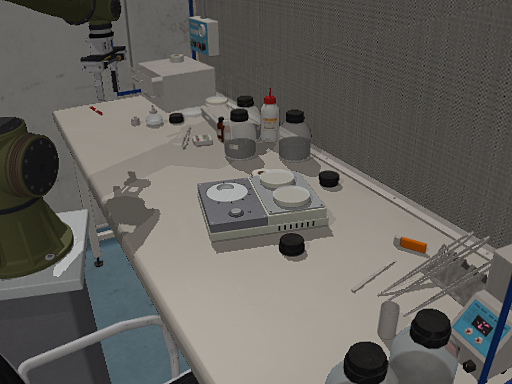

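The top view (800x600) shows the dial at (366,358), its cup at about (349,359) and the start key at (444,355). The cap is on the right at (507,289) and the roll on the left at (275,283). The side view agrees. Next I'll measure these.

Run:
```python
from h import *
c=load('t0');im=c['color'];s=512/800
g=cv2.cvtColor(im,cv2.COLOR_RGB2GRAY)
cr=im[195:270,195:310]
cv2.imwrite('pics/crop.png',cv2.convertScaleAbs(cv2.resize(cr,None,fx=6.9,fy=6.9,interpolation=cv2.INTER_CUBIC)[:,:,::-1],alpha=1.5))
print(ray(c,[[366*s,358*s],[349*s,359*s]],.0505), ray(c,[[444*s,355*s]],.058))
m=(g>np.percentile(cr,70)).astype(np.uint8)
sub=np.zeros_like(g);sub[203:256,207:262]=g[203:256,207:262]
for th in (100,115,130):
  cs,_=cv2.findContours((sub>th).astype(np.uint8),cv2.RETR_EXTERNAL,cv2.CHAIN_APPROX_NONE)
  if not cs: continue
  k=max(cs,key=cv2.contourArea)
  e=cv2.fitEllipse(k);print(th,e,ray(c,[e[0]],.0505))
  P=ray(c,k.reshape(-1,2),.0505)[:,:2];print(cv2.minEnclosingCircle(P.astype(np.float32)))
```

```text
[[0.51098083 0.05471408 0.0505    ]
 [0.51063016 0.07980875 0.0505    ]] [[ 0.50926015 -0.05993204  0.058     ]]
100 ((234.66847229003906, 229.27317810058594), (41.802581787109375, 44.234642028808594), 178.47372436523438) [[0.51058231 0.0537411  0.0505    ]]
((0.5108590126037598, 0.056398313492536545), 0.052301328629255295)
115 ((235.10516357421875, 229.61428833007812), (39.136470794677734, 42.344539642333984), 6.062966346740723) [[0.50974881 0.05276566 0.0505    ]]
((0.5105103254318237, 0.05655350908637047), 0.05044448748230934)
```

View pics/crop.png

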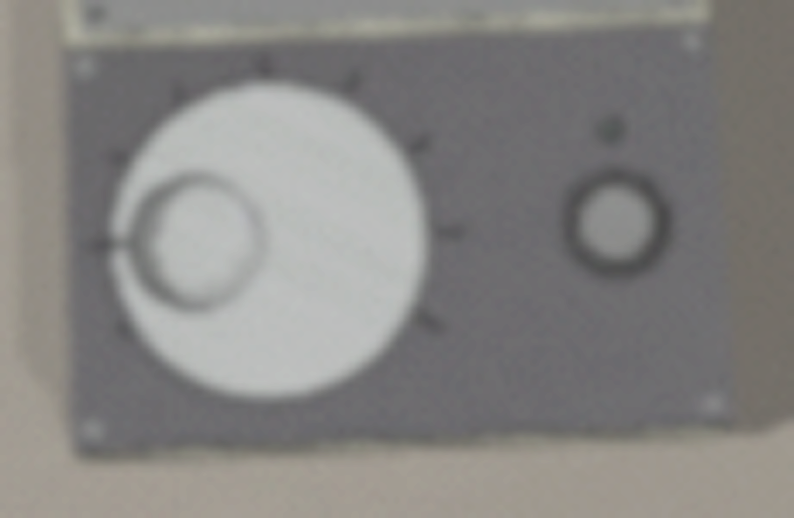

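The index lines up with the second stroke (crop (100,244)), so the dial is at click 1 and the target is click 5, the stroke at (352,82). Next I'll compute the frame and the waypoints.

Run:
```python
from h import *
c=load('t0');f=lambda L:(np.array(L,float)+.5)/6.9-.5+np.array([195,195])
st=ray(c,f([[125,328],[100,244],[115,157],[178,92],[265,68],[352,82],[420,144],[455,233],[430,322]]),.050)[:,:2]
# least squares circle of strokes + yaw
A=np.c_[2*st,np.ones(9)];x=np.linalg.lstsq(A,(st**2).sum(1),rcond=None)[0]
ctr=x[:2];print('stroke centre',ctr,np.sqrt(x[2]+ctr@ctr))
a=np.degrees(np.arctan2(*(st-ctr).T[::-1]));print('yaw est',a-(120-30*np.arange(9)))
d=ray(c,f([[269,240],[198,242]]),.0505)[:,:2];print('dial,cup',d, ray(c,f([[202,242]]),.0395))
k=ray(c,f([[617,222]]),.058);print('key',k)
# key from side view
s=load('s0')
print('side px', proj(s,[[*ctr,.0505],[*k[0]]]))
q=ray(c,f([[73,455],[725,430],[84,66],[692,40],[713,403],[92,430]]),.05);print('corners/screws',q)
```

```text
stroke centre [0.51112622 0.05433574] 0.05886747957092772
yaw est [-1.39925143 -0.62203284  0.54975158  1.19819991  1.18472547  1.56711818
  0.5889792  -0.98337311 -1.00624385]
dial,cup [[0.51050852 0.05630397]
 [0.51090555 0.08001157]] [[0.51217979 0.07931266 0.0395    ]]
key [[ 0.51032017 -0.05960961  0.058     ]]
side px [[227.31432524 190.69270041]
 [236.03354425 209.27146706]]
corners/screws [[ 0.44229489  0.1235776   0.05      ]
 [ 0.44066353 -0.09184477  0.05      ]
 [ 0.57229809  0.1165879   0.05      ]
 [ 0.57187135 -0.08911237  0.05      ]
 [ 0.44971005 -0.08843957  0.05      ]
 [ 0.45021009  0.1170892   0.05      ]]
```

Emit:
arm_command:
  increments:
    - {"gripper":0,"slide":[0.03,-0.05,0],"yaw":0.05}
    - {"gripper":0,"slide":[0.06,-0.09,0],"yaw":0.1}
    - {"gripper":0,"slide":[0.09,-0.135,0],"yaw":0.15}
    - {"gripper":0,"slide":[0.12,-0.18,0],"yaw":0.2}
    - {"gripper":0,"slide":[0.15,-0.225,0],"yaw":0.25}
    - {"gripper":0,"slide":[0.18,-0.27,0],"yaw":0.3}
    - {"gripper":0,"slide":[0.21,-0.315,0],"yaw":0.36}
    - {"gripper":0,"slide":[0.24,-0.36,0],"yaw":0.425}
  grip_force: 20

```text
time_s: 1.1
ee_pos: [0.4678, 0.1392, 0.2054]
eef_rot: [-3.142, -0.0, -3.14]
force: [-0.6, 0.3, -0.1]
grip_width: 0.0176
```

Emit:
arm_command:
  increments:
    - {"gripper":0,"slide":[0.023,-0.03,-0.03]}
    - {"gripper":0,"slide":[0.044,-0.0585,-0.06]}
    - {"gripper":0,"slide":[0.044,-0.0585,-0.09]}
    - {"gripper":0,"slide":[0.044,-0.0585,-0.125]}
    - {"gripper":0,"slide":[0.044,-0.0585,-0.125]}
    - {"gripper":0,"slide":[0.044,-0.0585,-0.125]}

```text
invalid input
```

Run:
```python
from h import *
w=shot('wrist','w1');t=shot('top','t1')
o=readout.get_obs();print(o['time_s'],o['ee_pos'],o['qpos'],o['force'],o['grip_width'])
a=np.radians(np.arange(0,360,45))
# overlay predicted cup rim
v=w['color'].copy()
P=np.c_[.511+.0225*np.cos(a),.081+.0225*np.sin(a),0*a+.0505]
for p in proj(w,P): cv2.circle(v,tuple(int(x) for x in np.round(p)),1,(255,0,0),-1)
for p in proj(w,[[.510,-.0597,.058],[.511,.056,.0505]]): print(p);cv2.circle(v,tuple(int(x) for x in np.round(p)),2,(0,255,0),-1)
pv=cv2.resize(t['color'][190:275,190:310],None,fx=4.8,fy=4.5)
v=np.hstack([v,np.zeros((384,8,3),np.uint8),pv[:384,:280]])
cv2.imwrite('pics/w1v.png',v[:,:,::-1])
```

```text
1.2 [0.46883699 0.13741403 0.20501914] [ 2.10453524e-01  1.63411083e-01  1.69005749e+00 -6.13592194e-04
  1.28865724e+00 -1.35690031e+00] [ 0.52713407  0.17181104 -0.08497905] 0.009352408611955151
[ 89.70723845 209.41752894]
[185.95524105 208.19161435]Traceback (most recent call last):
  File "<stdin>", line 11, in <module>
    return _nx.concatenate(arrs, 1, dtype=dtype, casting=casting)
           ~~~~~~~~~~~~~~~^^^^^^^^^^^^^^^^^^^^^^^^^^^^^^^^^^^^^^^
ValueError: all the input array dimensions except for the concatenation axis must match exactly, but along dimension 0, the array at index 0 has size 384 and the array at index 2 has size 382
```

The move was refused as invalid input. It probably needs a yaw in every row, so I'll retry with that.

Emit:
arm_command:
  increments:
    - {"gripper":0,"slide":[0.023,-0.03,-0.03],"yaw":0}
    - {"gripper":0,"slide":[0.044,-0.06,-0.06],"yaw":0}
    - {"gripper":0,"slide":[0.044,-0.06,-0.09],"yaw":0}
    - {"gripper":0,"slide":[0.044,-0.06,-0.125],"yaw":0}
    - {"gripper":0,"slide":[0.044,-0.06,-0.125],"yaw":0}
    - {"gripper":0,"slide":[0.044,-0.06,-0.125],"yaw":0}

```text
time_s: 1.95
ee_pos: [0.5116, 0.0814, 0.0817]
eef_rot: [3.141, 0.001, 3.141]
force: [-0.0, 0.1, 0.9]
grip_width: 0.0002
```

```bash
cat > look.py <<'E'
import sys
from h import *
n=sys.argv[1]
w=shot('wrist','w'+n);t=shot('top','t'+n)
o=readout.get_obs();print(o['time_s'],o['ee_pos'],o['eef_rot'],o['force'],o['grip_width'])
a=np.radians(np.arange(0,360,45))
v=w['color'].copy()
P=np.c_[.511+.053*np.cos(a),.056+.053*np.sin(a),0*a+.0505]
for p in proj(w,P): cv2.circle(v,tuple(int(x) for x in np.round(p)),1,(255,0,0),-1)
for p in proj(w,[[.510,-.0597,.058],[.511,.056,.0505]]): cv2.circle(v,tuple(int(x) for x in np.round(p)),2,(0,255,0),-1)
pv=cv2.resize(t['color'][190:275,200:260],(280,384),interpolation=cv2.INTER_CUBIC)
cv2.imwrite(f'pics/w{n}v.png',np.hstack([v,pv])[:,:,::-1])
E
python3 look.py 1
```

```text
2.05 [0.51182071 0.08120317 0.08195078] [3.14140400e+00 2.22351638e-03 3.14101814e+00] [ 0.34563124 -0.30207085  0.03947067] 0.00040545829988850035
```

View pics/w1v.png

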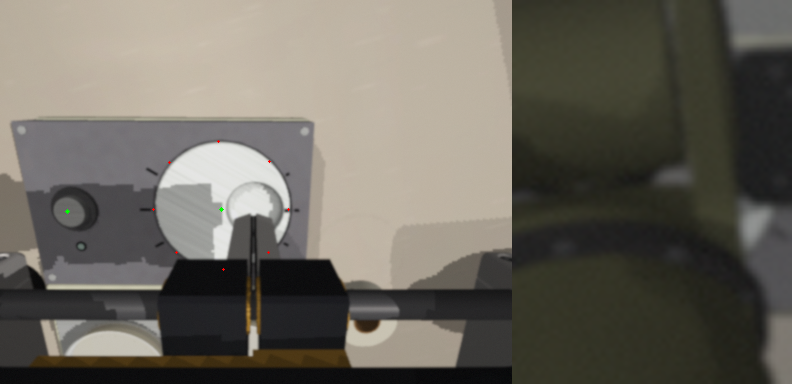

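The wrist view confirms it: the predicted rim (red) and key centre (green, (67,211)) match the image, and the fingertips at (252,218) are over the cup. I'll lower into it.

Emit:
arm_command:
  increments:
    - {"gripper":0,"slide":[0,0,-0.012],"yaw":0}
    - {"gripper":0,"slide":[0,0,-0.024],"yaw":0}
    - {"gripper":0,"slide":[0,0,-0.031],"yaw":0}
    - {"gripper":0,"slide":[0,0,-0.037],"yaw":0}
    - {"gripper":0,"slide":[0,0,-0.037],"yaw":0}
    - {"gripper":0,"slide":[0,0,-0.037],"yaw":0}

```text
time_s: 2.8
ee_pos: [0.5113, 0.0808, 0.0435]
eef_rot: [-3.142, 0.0, 3.141]
force: [0.5, -1.3, 1.0]
grip_width: 0.0003
```

Emit:
arm_command:
  increments:
    - {"gripper":0,"slide":[0.0022,-0.0001,0],"yaw":-0.087}
    - {"gripper":0,"slide":[0.0043,-0.0004,0],"yaw":-0.175}
    - {"gripper":0,"slide":[0.0065,-0.0009,0],"yaw":-0.262}
    - {"gripper":0,"slide":[0.0086,-0.0015,0],"yaw":-0.349}
    - {"gripper":0,"slide":[0.0106,-0.0023,0],"yaw":-0.436}
    - {"gripper":0,"slide":[0.0125,-0.0033,0],"yaw":-0.524}
    - {"gripper":0,"slide":[0.0125,-0.0033,0],"yaw":-0.524}
    - {"gripper":0,"slide":[0.0125,-0.0033,0],"yaw":-0.524}

```text
time_s: 3.8
ee_pos: [0.5236, 0.0776, 0.0434]
eef_rot: [-3.142, -0.0, 2.619]
force: [-1.7, -0.6, 2.3]
grip_width: 0.0006
```

```bash
python3 look.py 2
```

```text
3.9 [0.52358518 0.0776528  0.04345344] [ 3.14158492e+00 -9.30613252e-05  2.61811849e+00] [-0.88411608  1.4832212   2.26062071] 0.0007224905297986856
```

View pics/w2v.png

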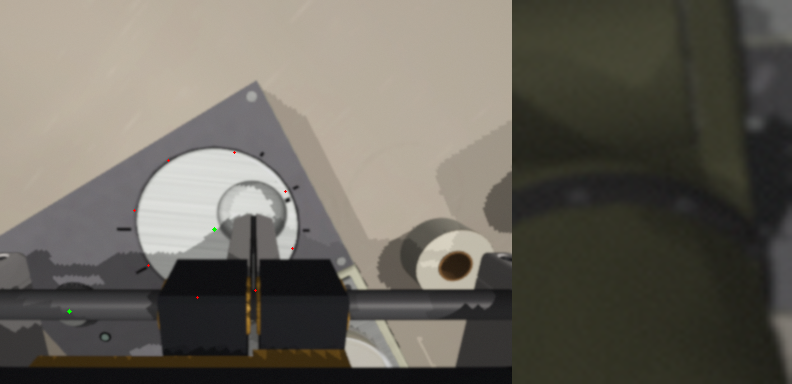

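The dial has just begun to turn: its index is at (287,200), near stroke 1 at (295,187). I'll compute its angle directly from the wrist picture.

```bash
cat > ang.py <<'E'
import sys
from h import *
def prof(c,lo,hi,r0,r1,z):
    g=cv2.cvtColor(c['color'],cv2.COLOR_RGB2GRAY).astype(np.float32)
    A=np.arange(lo,hi,.5);R=np.arange(r0,r1,.0005)
    a=np.radians(A)[:,None]
    P=np.stack([.511+R*np.cos(a),.056+R*np.sin(a),z+0*R*a],-1)
    uv=proj(c,P).reshape(len(A),len(R),2).astype(np.float32)
    return A,cv2.remap(g,uv[...,0].copy(),uv[...,1].copy(),cv2.INTER_LINEAR,borderValue=255).mean(1)
if __name__=='__main__':
    n=sys.argv[1]; lo,hi=float(sys.argv[2]),float(sys.argv[3])
    w=load('w'+n) if len(sys.argv)>4 else shot('wrist','w'+n)
    o=readout.get_obs();print(o['time_s'],o['ee_pos'],o['force'])
    for nm,r0,r1,z in (('index',.0475,.051,.0505),('stroke',.057,.060,.050)):
        A,p=prof(w,lo,hi,r0,r1,z)
        b=cv2.medianBlur(p.reshape(-1,1).astype(np.float32),5).ravel()
        m=np.array([np.median(p[max(0,i-25):i+26]) for i in range(len(p))])-p
        k=[i for i in range(1,len(p)-1) if m[i]>12 and m[i]==m[max(0,i-8):i+9].max()]
        print(nm,[(A[i],round(float(m[i]))) for i in k])
E
python3 ang.py 1 40 135 x; python3 ang.py 2 40 135 x
```

```text
3.9 [0.52358518 0.0776528  0.04345344] [-0.88411608  1.4832212   2.26062071]
index [(np.float64(88.5), 56)]
stroke [(np.float64(59.5), 27), (np.float64(88.5), 45), (np.float64(118.5), 48)]
3.9 [0.52358518 0.0776528  0.04345344] [-0.88411608  1.4832212   2.26062071]
index [(np.float64(83.5), 60)]
stroke [(np.float64(59.5), 32), (np.float64(89.0), 48), (np.float64(118.5), 58)]
```

The wrist picture gives clean angles: index at 83.5° against strokes at 88.5° and 59.5°, so the dial lags the finger by about 25°. I'll carry on along the arc.

Emit:
arm_command:
  increments:
    - {"gripper":0,"slide":[0.0018,-0.0012,0],"yaw":-0.087}
    - {"gripper":0,"slide":[0.0036,-0.0025,0],"yaw":-0.175}
    - {"gripper":0,"slide":[0.0052,-0.004,0],"yaw":-0.262}
    - {"gripper":0,"slide":[0.0067,-0.0056,0],"yaw":-0.349}
    - {"gripper":0,"slide":[0.008,-0.0073,0],"yaw":-0.436}
    - {"gripper":0,"slide":[0.0092,-0.0092,0],"yaw":-0.524}
    - {"gripper":0,"slide":[0.0102,-0.0111,0],"yaw":-0.611}
    - {"gripper":0,"slide":[0.011,-0.0131,0],"yaw":-0.698}

```text
time_s: 4.9
ee_pos: [0.5347, 0.0645, 0.0435]
eef_rot: [-3.142, -0.0, 1.917]
force: [-1.4, -0.5, 3.5]
grip_width: 0.0004
```

```bash
python3 ang.py 3 10 100
```

```text
4.95 [0.53479525 0.06427997 0.043533  ] [-0.63197859 -0.46664143  2.73767643]
index [(np.float64(43.0), 55)]
stroke [(np.float64(30.0), 42), (np.float64(59.0), 40), (np.float64(88.5), 48)]
```

Emit:
arm_command:
  increments:
    - {"gripper":0,"slide":[0.0007,-0.0021,0],"yaw":-0.087}
    - {"gripper":0,"slide":[0.0011,-0.0042,0],"yaw":-0.175}
    - {"gripper":0,"slide":[0.0014,-0.0064,0],"yaw":-0.262}
    - {"gripper":0,"slide":[0.0015,-0.0086,0],"yaw":-0.349}
    - {"gripper":0,"slide":[0.0014,-0.0107,0],"yaw":-0.436}
    - {"gripper":0,"slide":[0.0011,-0.0129,0],"yaw":-0.524}
    - {"gripper":0,"slide":[0.0007,-0.015,0],"yaw":-0.611}
    - {"gripper":0,"slide":[0,-0.0171,0],"yaw":-0.698}

```text
time_s: 5.95
ee_pos: [0.5348, 0.0474, 0.0436]
eef_rot: [3.141, -0.0, 1.22]
force: [-0.7, 1.0, 2.0]
grip_width: 0.0003
```

```bash
python3 ang.py 4 -35 60
```

```text
6.0 [0.53477681 0.04722151 0.0436232 ] [-0.66563692 -0.00820416  2.59510838]
index [(np.float64(1.0), 73)]
stroke [(np.float64(-29.5), 60), (np.float64(0.5), 48), (np.float64(30.0), 43)]
```

Three clicks are done. Now the last one, more gently.

Emit:
arm_command:
  increments:
    - {"gripper":0,"slide":[-0.0008,-0.002,0],"yaw":-0.087}
    - {"gripper":0,"slide":[-0.0018,-0.004,0],"yaw":-0.175}
    - {"gripper":0,"slide":[-0.003,-0.0058,0],"yaw":-0.262}
    - {"gripper":0,"slide":[-0.0043,-0.0075,0],"yaw":-0.349}
    - {"gripper":0,"slide":[-0.0052,-0.0085,0],"yaw":-0.401}
    - {"gripper":0,"slide":[-0.0061,-0.0094,0],"yaw":-0.454}
    - {"gripper":0,"slide":[-0.0068,-0.01,0],"yaw":-0.489}
    - {"gripper":0,"slide":[-0.0068,-0.01,0],"yaw":-0.489}

```text
time_s: 7.0
ee_pos: [0.528, 0.0374, 0.0436]
eef_rot: [3.141, -0.0, 0.733]
force: [-0.1, -0.1, 4.6]
grip_width: 0.0002
```

```bash
python3 ang.py 5 -65 35
```

```text
7.05 [0.52800855 0.0374264  0.04355881] [-2.16180597  1.00616847  3.74395689]
index [(np.float64(-29.0), 107)]
stroke [(np.float64(-59.5), 46), (np.float64(-29.0), 69), (np.float64(1.0), 56), (np.float64(30.5), 48)]
```

The dial is at rest in click 5: the index and its stroke both read -29°. I'll back the finger off the wall, lift, and move over the key.

Emit:
arm_command:
  increments:
    - {"gripper":0,"slide":[0.0019,0.0021,0],"yaw":-0.0}
    - {"gripper":0,"slide":[0.0038,0.0042,0],"yaw":0}
    - {"gripper":0,"slide":[0.0038,0.0042,0.015],"yaw":0}
    - {"gripper":0,"slide":[0.0038,0.0042,0.045],"yaw":0}
    - {"gripper":0,"slide":[0.0038,-0.03,0.045],"yaw":0}
    - {"gripper":0,"slide":[-0.0077,-0.065,0.045],"yaw":0}
    - {"gripper":0,"slide":[-0.0177,-0.0964,0.045],"yaw":0}
    - {"gripper":0,"slide":[-0.0177,-0.0964,0.045],"yaw":0}

```text
time_s: 8.05
ee_pos: [0.5099, -0.0605, 0.0892]
eef_rot: [3.141, -0.0, 0.729]
force: [0.7, -0.6, 0.1]
grip_width: 0.0004
```

```bash
python3 look.py 6; python3 ang.py 6 -65 35 x
```

```text
8.15 [ 0.51044752 -0.05880413  0.08901092] [ 3.14115694e+00 -5.01625409e-04  7.31380837e-01] [-0.3852511  -0.80071831  0.65571422] 0.0007574355530111264
8.15 [ 0.51044752 -0.05880413  0.08901092] [-0.3852511  -0.80071831  0.65571422]
index [(np.float64(-28.0), 113)]
stroke [(np.float64(-59.0), 65), (np.float64(-28.5), 60), (np.float64(1.5), 54), (np.float64(31.0), 44)]
```

View pics/w6v.png

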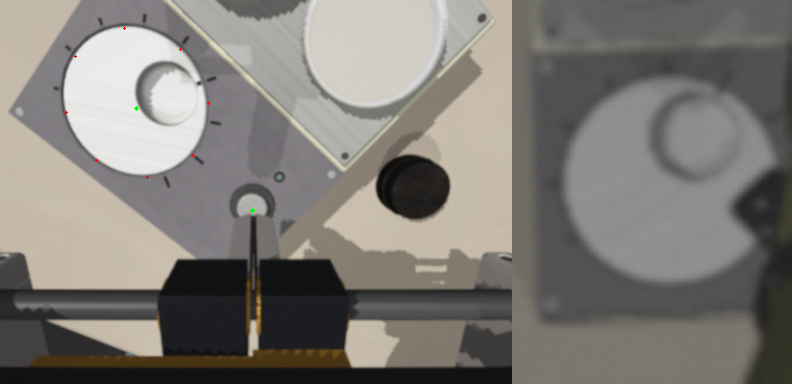

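The wrist view shows the index at (208,80) on its stroke, the cup free, and the fingertips right over the key at (252,209). I'll press it now.

Emit:
arm_command:
  increments:
    - {"gripper":0,"slide":[0,-0.0006,-0.014],"yaw":0}
    - {"gripper":0,"slide":[0,-0.0006,-0.024],"yaw":0}
    - {"gripper":0,"slide":[0,-0.0006,-0.029],"yaw":0}
    - {"gripper":0,"slide":[0,-0.0006,-0.031],"yaw":0}
    - {"gripper":0,"slide":[0,-0.0006,-0.033],"yaw":0}
    - {"gripper":0,"slide":[0,-0.0006,-0.0345],"yaw":0}
    - {"gripper":0,"slide":[0,-0.0006,-0.0345],"yaw":0}

```text
time_s: 9.02
ee_pos: [0.5103, -0.0595, 0.0545]
eef_rot: [3.141, -0.0, 0.732]
force: [-3.0, 3.2, 7.5]
grip_width: 0.0003
```

Emit:
arm_command:
  increments:
    - {"gripper":0,"slide":[0,0,-0.001],"yaw":0}
    - {"gripper":0,"slide":[0,0,-0.002],"yaw":0}
    - {"gripper":0,"slide":[0,0,-0.002],"yaw":0}
    - {"gripper":0,"slide":[0,0,-0.002],"yaw":0}

```text
time_s: 9.52
ee_pos: [0.5105, -0.0595, 0.0541]
eef_rot: [3.141, -0.001, 0.732]
force: [-12.9, 4.7, 29.3]
grip_width: 0.0002
```

The tip stopped at 54.1 mm and the force rose to 29 N, so the key is on its stop and fully down. Releasing.

Emit:
arm_command:
  increments:
    - {"gripper":0,"slide":[0,0,0.003],"yaw":0}
    - {"gripper":0,"slide":[0,0,0.01],"yaw":0}
    - {"gripper":0,"slide":[0,0,0.03],"yaw":0}
    - {"gripper":0,"slide":[-0.03,0,0.06],"yaw":0}
    - {"gripper":0,"slide":[-0.08,0,0.09],"yaw":0}
    - {"gripper":0,"slide":[-0.13,0,0.12],"yaw":0}
    - {"gripper":0,"slide":[-0.13,0,0.12],"yaw":0}
    - {"gripper":0,"slide":[-0.13,0,0.12],"yaw":0}

```text
time_s: 10.52
ee_pos: [0.3806, -0.0598, 0.1719]
eef_rot: [3.141, -0.0, 0.732]
force: [0.1, 0.3, -0.0]
grip_width: 0.0003
```

```bash
python3 look.py 7; python3 ang.py 7 -65 35 x
python3 - <<'E'
from h import *
a=load('w7')['color'];b=load('t7')['color'][130:280,150:345]
b=cv2.resize(b,(499,384))[:, :288]
cv2.imwrite('pics/fin.png',np.hstack([a,b])[:,:,::-1])
E
```

```text
10.625 [ 0.38057641 -0.05963369  0.17112295] [-3.14026049e+00  9.42501424e-04  7.31917577e-01] [0.56521425 0.45686623 0.34630246] 0.0002521071019343652
10.625 [ 0.38057641 -0.05963369  0.17112295] [0.56521425 0.45686623 0.34630246]
index []
stroke [(np.float64(-59.0), 48)]
```

View pics/fin.png

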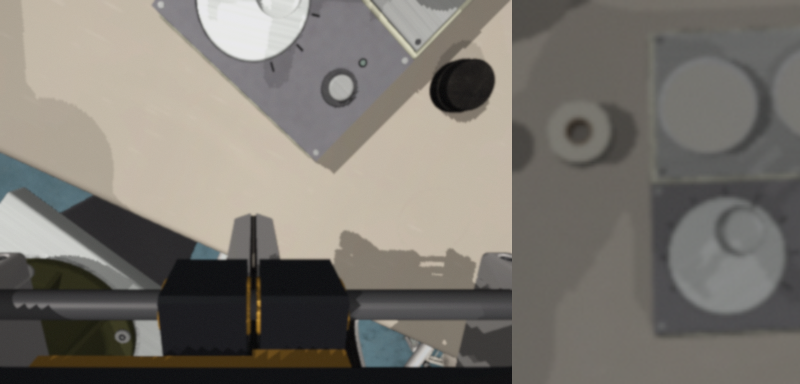

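The arm is clear, and the key at (340,87) looks up. The dial's cup is at the upper right at (743,230), as intended. I'll check the angle once more in the top view, then hand in.

Run:
```python
from h import *
from ang import prof
for f,z in (('t0',(.0475,.051)),('t7',(.0475,.051))):
    A,p=prof(load(f),-70,130,*z,.0505);i=p.argmin();print(f,A[i],p[i],np.median(p))
c=load('w7')
uv=[[340,87]];print('key ray z=.058',ray(c,uv,.058),'z=.054',ray(c,uv,.054))
job.hand_in()
```

```text
t0 89.5 83.5872 117.73828
t7 -30.0 91.50335 117.43053
key ray z=.058 [[ 0.51066879 -0.0578229   0.058     ]] z=.054 [[ 0.51165524 -0.05849629  0.054     ]]
the job is handed in; nothing more can be done
```

The dial is four clicks further clockwise and the start key has been pressed and released. The job was handed in at about 10.6 s on the robot's clock, with no contact at the end.

- **Dial:** I pushed it with the shut fingertips in the cup, from click 1 to click 5. The index went from 89.5° to -30.0° in the top view, which is four 30° clicks. After the finger left the cup, the wrist view showed it within 0.5° of its stroke.
- **Start key:** The tip stopped at 54.1 mm and the reading rose to about 29 N, so the key reached its stop. I then lifted clear.
- **Key coming back up:** This is only seen by eye in the last wrist picture. The position check there could not tell the up height from the down height.
- **Other items:** I handled nothing else. The film roll, the cap and the left dish were in view at the end and looked undisturbed, but I did not measure them, and the right dish was mostly out of view.
- **Problems:** One move was refused as invalid input and repeated with a yaw in every row. In the last wrist picture the index was out of view, so the final angle comes from the top view.

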